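# Bring the valve carriage up the gravity-return slide and hold it at the mark

## Robot

A 6-joint arm with a two-finger parallel gripper is mounted at the origin on the work surface. World frame = base frame: x ahead of the robot, y to its left, z up, the work surface at z = 0. Lengths are in mm, angles in rad, forces in N, time in s.
With the tool pointing down it reaches from about 350 to 975 mm from the base axis. Payload 7.1 kg.
Tool frame: the origin (TCP) lies at the very end of the fingers, on their centre line; the grasp point (between the pads) lies 19 mm behind it; z points along the fingers, y is the line along which they close (so a half turn about z gives the same grasp; the last joint's range is limited). The gripper opens to 88 mm and grips with 3 to 60 N. Pads are 20 mm wide; open, the fingers measure 115 mm over their backs; the gripper's body (75 mm by 178 mm) begins 61 mm behind the grasp point.
Start: joints at [-1.145, 0.423, 1.63, -0, 1.089, -0.019], TCP at [268.938, -564.161, 222.675] pointing down, gripper open.
Joint ranges: [-3, 3], [-0.9, 2.11], [0.09, 2.58], [-1.31, 4.45], [0.11, 2.69], [-2.54, 2.54]. Speed limits (rad/s): [2.39, 2.39, 3.01, 3.14, 3.14, 3.14].

## Interface

Orientations are given as a rotation vector (axis times angle).
In Python, from workcell import ctrl, optics gives the robot as it stands.
- The arm moves only by the shell command python3 -m jog 'ROWS'. ROWS is JSON, a list of rows, each a list of 7 numbers: the shift along the tool's x, y, z in units of 40 mm (1.0 is 40 mm), then the turn, a rotation vector about the tool's x, y, z in units of 6 degrees (1.0 is 6 degrees), then the opening, from 0 (shut) to 1 (fully open). A call has 1 to 20 rows; each row shifts and turns the commanded pose from where the row before left it, along the tool's axes as they then stand; what a row does not reach is not made up. A row lasts 1/10 s, in which the tool goes at most 50 mm and 8.59 degrees, less where a joint would pass 70% of its speed; a pose out of reach is approached as far as the arm can. A call is refused whole if a number of a shift passes 1 or a number of a turn 1, either way. A call with a gripper value outside its range is refused whole. The fingers move at their own pace and stop on an object; the grip force is fixed at half the most. Time passes only in rows, so rows that do not move let the fingers close. It gives the time, the measured TCP pose, the force, the opening and the grip force at its end, in the units of the state.
- ctrl.get_obs(): the state, without advancing time (a new reading comes with each control period).
- optics.get_image(name): name is "scene" or "top" or "wrist"; returns the picture (420x560x3 uint8, red, green, blue); there is no depth.
- optics.camera_model(name): a dict with "fov_y" (degrees; the focal length in pixels is half the picture's height over the tangent of half this angle, whatever the lens; pixels are square), "cx", "cy" (the principal point, pixels), "view" (4x4, takes a point from world to camera coordinates); the wrist camera has in their place "hand_eye" (4x4, takes a point from camera to tool coordinates, whose origin is the TCP and whose axes are the flange's). Camera axes: x right, y up, looking along -z (the intrinsics and any distortion apply to the point x, -y, -z); pixel columns grow to the right and rows downward; lengths in mm; the calibration is good to about 2 mm. A picture is of the moment at which its call begins: read the wrist's pose just before it. camera_model takes no time and is no camera call.
- ctrl.close_job(): hands the job in; it is judged then, once.
Trained networks look in the newest picture that a camera, given by its name, has taken for a name from the list of things; names that differ only in an ending like _2 or _b are one class to them, and where a whole thing is asked for, a point or a joint stands for the part that bears it (a point fixed in the world has none). Each returns a list of dicts, best first, with "conf" (0 to 1); they miss things now and then, are a little off and sometimes report something else, mostly with a low value. They report only what shows in the picture. A call takes as long as a camera call.
- optics.masks_of(target, camera): "pixels" (420x560 bool, what is visible of it) and "extent" ([centre column, centre row, width, height] in pixels, round what is visible of it).
The state is a dict: "t": time; "qpos": joint angles; "qvel": joint speeds; "joint_torque": joint torques, N m; "ee_pos": TCP position; "orientation": TCP orientation; "ft_force": force on the tool from outside, world axes, zero at the start; "moment": the same for the moment, N m; "width": finger opening in mm; "grasp_force": force on a finger pad.
Only numpy, scipy, OpenCV 4.12 (cv2) and the standard library are available. Lean on these libraries where they do the work, as an engineer would, in place of code of your own. Each camera call takes 0.05 s, during which the arm holds its last target. There are 200 camera calls.

## Task

Take the black sprung push handle and with it run the heavy valve carriage smoothly up its sloping slide, braking it so that the steel fin on its side comes to rest exactly opposite the steel pointer of the stop, without striking the stop block. Hold it still there for at least five seconds, as for screwing in a fitting, and finish while still holding the handle so that the carriage stays at the mark. Touch nothing but the handle: not the carriage, its cradle or the valve on it, not the stop, and leave the fittings lying around where they are.

Things in the scene. Friction and masses are not known exactly. Their poses are not given: they have to be found in the camera images.
- slide: Fixed slide: two round steel bars (16 mm thick, 860 mm long, axes 70 mm apart) on a stand 200 mm wide, placed and turned a little differently each time. Origin on the table under the middle of the bars, whose axes are 50 mm above it there. The bars run in the plane of its y and z axes and rise towards +y by 0.065 rad; z is vertical.
- carriage (a joint): Travel of the aluminium carriage (100 mm wide, 200 mm long) up the bars, m: 0 at its lower home stop, where gravity holds it at the start, at most 0.36. Bearing friction only 0.03 N plus 0.3 N per m/s. Carriage with cradle and valve: nominally 2.9 kg, the true mass up to a third more or less. Weight along the slope: mass x 9.81 x sin(0.065), nominally 1.85 N.
- handle: Push handle: black block 34 mm (across the bars) x 30 mm (along) x 44 mm high on a shoe sliding on the bars below the carriage (0.15 kg in all); grip from above, fingers closing along the bars. Origin at the block's centre, 80 mm above the bar axes; its y axis points up along the bars. Its rod enters a spring barrel in the carriage: only this soft spring joins the two.
- barrel (a point): Spring barrel's mouth, in the carriage's rear end, 112 mm behind the fin. Spring 15 N/m, damping 0.5 N per m/s, relaxed at the start, when the handle's origin is 390 mm behind the fin along the bars; can be compressed up to 210 mm. Compression = handle advance minus carriage travel. Bearing the carriage takes nominally 0.123 m; it swings with a period near 2.8 s, hardly damped.
- cradle: Carriage deck (100 x 200 x 30 mm) and on it a grey cradle (88 x 188 mm) with a brass ball valve clamped in it, lever on top about 80 mm above the cradle, a rubber buffer in front; all one with the carriage. Origin at the centre of the deck's top, 42 mm above the plane of the bar axes. Not to be touched.
- index (a point): Outer tip of the steel fin (6 mm thick, upright, 30 mm high) on the carriage's far side (+x), half way along the carriage, 70 mm from the centre line; its y axis points up along the bars.
- mark (a point): Tip of the steel pointer (6 mm thick, upright) which the stop's side arm holds beside the bars, 74 mm from the centre line, just clear of the fin. When the fin is level with it, index and mark have the same position along the bars. The stop with its pointer is clamped so that this takes a carriage travel of 0.15 to 0.23 m, different each time.
- nose (a point): Centre of the front face of the carriage's rubber buffer, 110 mm ahead of the fin along the bars.
- stop_face (a point): Centre of the lower face of the stop block (130 mm wide, 45 mm high, across the bars), 155 mm up along the bars from the pointer: with the fin at the pointer the buffer is 45 mm short of the block. Its y axis points up along the bars.
- stop: The stop: block across the bars with black clamp knob, side arm and pointer, clamped to the bars. Its origin (midway between the bars) has no use; see mark and stop_face for its useful points. Not to be touched.
- clamp: Steel worm-drive clamp, ring 60 mm across, 14 mm high, on the white shelf board (35 mm high) at the far side of the table. Leave alone.
- nipple: Steel pipe nipple, 27 mm across (38 mm at its collar), 70 mm high, on the shelf board. Leave alone.
- coupler: White plastic quick coupler, 38 mm across, 70 mm high, on the shelf board. Leave alone.
- funnel: Grey plastic funnel standing mouth down, 100 mm across, 110 mm high, on the shelf board. Leave alone.
- jar: Small jar, 60 mm across, 80 mm high, on the table near the robot. Leave alone.
- wrench: Wrench lying on the table near the robot. Leave alone.

How it is judged (in metres and radians):
On the way:
1. The carriage is held still with its fin opposite the pointer for 4 s (y of index in the frame of mark between -0.01 and 0.01 m and velocity of joint carriage between -0.03 and 0.03 m/s and contact force between the fingers and handle above 0.5 N), for 4 s.
At the end, for the whole second after the job is handed in: The fin is within 10 mm of the pointer along the bars, the carriage is slower than 0.02 m/s, and the fingers still hold or push the handle (more than 0.5 N); nothing else bears the carriage (y of index in the frame of mark between -0.01 and 0.01 m and velocity of joint carriage between -0.02 and 0.02 m/s and contact force between the fingers and handle above 0.5 N); the arm keeps its last pose, push and grip.
It fails at once if the carriage's buffer strikes the stop block (y of nose in the frame of stop_face above -0.003 m).
It fails at once if the carriage runs faster than 0.35 m/s up or down (velocity of joint carriage above 0.35 m/s or velocity of joint carriage below -0.35 m/s).
It fails at once if the robot touches the carriage deck, cradle or valve (contact force between any of the arm, the fingers and cradle above 0.5 N).
It fails at once if the robot touches the stop (contact force between any of the arm, the fingers and stop above 0.5 N).
It fails at once if a fitting lying around is moved (distance of any of clamp, nipple, coupler, funnel, jar, wrench from where it was at the start of the episode above 0.025 m).
It also fails if it takes over 54 s, if anything falls off the work surface, if the arm or the gripper's body presses on something with over 40 N, if the wrist force passes 120 N, or if a joint passes its speed limit or range.

## Working session

There is one attempt and no reset: what is moved stays moved. The work goes in short steps, Python scripts to look and compute and a shell command to move; the robot and the scene stay as the last step left them, time stands still between calls to the robot, and variables do not carry over. Pictures are saved under pics/ and viewed, at most 10 in all, crops included, and the job is handed in when it is done.

```bash
mkdir -p pics; ls; cat > h.py <<'E'
import numpy as np, cv2
from workcell import ctrl, optics
from scipy.spatial.transform import Rotation as R
def cam(name):
    m=optics.camera_model(name); f=210/np.tan(np.radians(m["fov_y"])/2)
    return m,f
E
python3 - <<'E'
from h import *
for n in ("scene","top","wrist"):
    im=optics.get_image(n); cv2.imwrite(f"pics/{n}0.png",im[:,:,::-1])
    m=optics.camera_model(n); print(n,{k:(np.round(v,4).tolist() if not isinstance(v,str) else v) for k,v in m.items()})
    for t in ("handle","carriage","cradle","index","mark","barrel","stop","slide","nose"):
        try:
            for d in optics.masks_of(t,n)[:2]: print(t,round(d["conf"],2),np.round(d["extent"],1).tolist(),d["pixels"].sum())
        except Exception as e: print(t,e)
print(ctrl.get_obs())
a=[cv2.imread(f"pics/{n}0.png") for n in ("scene","top")]
E
```

```text
pics
scene {'fov_y': 55.3314, 'cx': 288.2662, 'cy': 211.0011, 'view': [[-0.6048, 0.7963, 0.0113, 306.7718], [-0.4729, -0.3704, 0.7995, 201.377], [0.6408, 0.4782, 0.6006, -1381.6243], [0.0, 0.0, 0.0, 1.0]]}
handle 0.73 [217.7, 168.1, 80.8, 55.3] 897
handle 0.41 [254.1, 190.8, 160.5, 99.1] 4406
carriage 0.73 [254.7, 189.1, 163.2, 101.3] 4707
carriage 0.23 [194.3, 263.0, 20.6, 22.3] 250
cradle 0.69 [292.6, 207.5, 86.0, 67.8] 3459
cradle 0.37 [315.8, 244.4, 312.8, 205.5] 13100
index 0.79 [292.4, 205.9, 85.2, 61.4] 3381
mark 0.74 [147.3, 226.2, 20.3, 25.5] 415
mark 0.6 [395.2, 277.1, 128.6, 65.3] 2320
barrel 0.61 [256.6, 189.8, 162.1, 97.7] 4552
barrel 0.58 [397.1, 275.5, 129.4, 71.0] 2303
stop 0.58 [396.1, 273.9, 122.1, 65.1] 2318
stop 0.53 [146.8, 226.0, 19.7, 30.8] 424
slide 0.57 [315.9, 246.4, 315.1, 207.0] 12862
nose 0.79 [292.5, 206.0, 85.2, 66.6] 3350
nose 0.18 [193.8, 262.3, 27.0, 24.2] 394
top {'fov_y': 56.9134, 'cx': 279.1707, 'cy': 211.8418, 'view': [[-0.0069, -1.0, -0.0021, 23.4979], [0.9823, -0.0072, 0.1871, -548.6087], [-0.1871, -0.0008, 0.9823, -855.7097], [0.0, 0.0, 0.0, 1
[... 813 characters left out ...]
76
{'t': 1.5, 'qpos': array([-1.14498930e+00,  4.23109167e-01,  1.62991074e+00,  2.37818735e-05,
        1.08860272e+00, -1.90005845e-02]), 'qvel': array([ 1.13809176e-05, -6.40998554e-04,  3.47884975e-04,  1.73177562e-04,
       -7.81253323e-04,  5.15169880e-04]), 'joint_torque': array([-1.50846863e-03, -5.44572437e+01, -2.74047142e+01,  6.43234584e-02,
        1.68464222e-02, -8.95098289e-07]), 'ee_pos': array([ 268.94640666, -564.14763844,  222.66510511]), 'orientation': array([-3.06418642e+00, -6.92932036e-01, -2.29031344e-05]), 'ft_force': array([ 0.1705953 , -0.24561316,  0.6502441 ]), 'moment': array([0.02650822, 0.02969196, 0.00612415]), 'grasp_force': 0.0, 'width': 88.0815627518147}
```

View pics/top0.png

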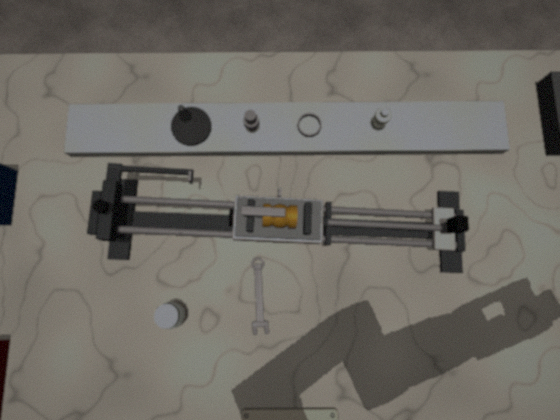

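View pics/scene0.png

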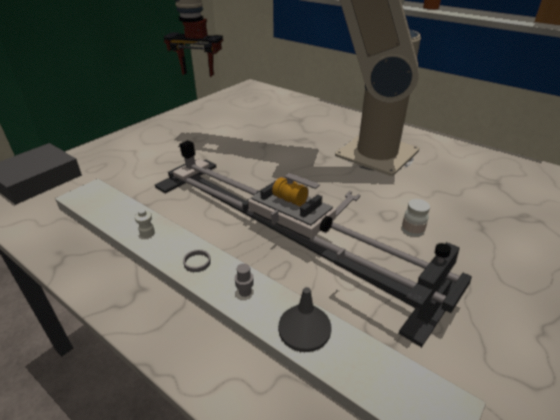

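```bash
python3 - <<'E'
import cv2,numpy as np
t=cv2.imread("pics/top0.png");s=cv2.imread("pics/scene0.png")
def c(im,x,y,w,h,W,H):return cv2.convertScaleAbs(cv2.resize(im[y:y+h,x:x+w],(W,H),interpolation=cv2.INTER_CUBIC),alpha=1.5)
a=np.hstack([c(t,160,160,140,60,560,240),c(t,430,190,60,60,240,240)])
b=np.hstack([c(s,235,170,140,90,560,360),c(s,160,130,60,90,240,360)])
cv2.imwrite("pics/crop1.png",np.vstack([a,b]))
E
```

```text
(no output)
```

View pics/crop1.png

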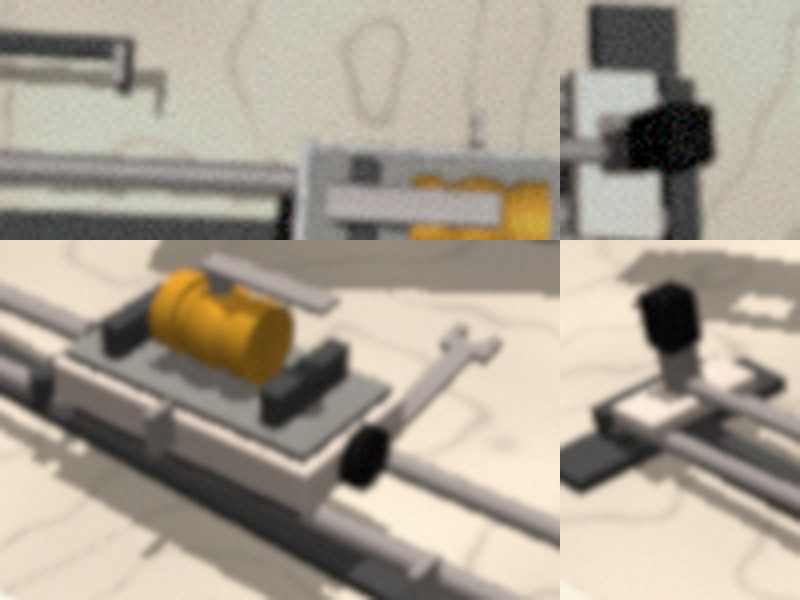

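```bash
cat >> h.py <<'E'
def proj(name,P):
    m,f=cam(name); v=np.array(m["view"]); q=v[:3,:3]@np.asarray(P,float)+v[:3,3]
    return np.array([m["cx"]+f*q[0]/-q[2], m["cy"]-f*q[1]/-q[2]])
def ray(name,uv,pose=None):
    m,f=cam(name)
    d=np.array([(uv[0]-m["cx"])/f,-(uv[1]-m["cy"])/f,-1])
    if name=="wrist":
        h=np.array(m["hand_eye"]); p,rv=pose; Rt=R.from_rotvec(rv).as_matrix()
        return Rt@h[:3,3]+p, Rt@h[:3,:3]@d
    v=np.array(m["view"]); Rm=v[:3,:3]; return -Rm.T@v[:3,3], Rm.T@d
def tri(rays):
    A=0;b=0
    for o,d in rays:
        d=d/np.linalg.norm(d); M=np.eye(3)-np.outer(d,d); A=A+M; b=b+M@o
    return np.linalg.solve(A,b)
E
python3 - <<'E'
from h import *
t=cv2.imread("pics/top0.png");s=cv2.imread("pics/scene0.png")
def dark(im,x,y,w,h,th=22):
    g=cv2.GaussianBlur(im,(3,3),0).max(2)[y:y+h,x:x+w]<th
    n,l,st,c=cv2.connectedComponentsWithStats(g.astype(np.uint8)); i=1+np.argmax(st[1:,4]); print(st[i],c[i]); return c[i]+[x,y]
a=dark(t,440,205,40,40); b=dark(s,175,135,30,30); print(a,b)
H=tri([ray("top",a),ray("scene",b)]); print("handle",H,proj("top",H),proj("scene",H))
F=tri([ray("top",(279.2,191)),ray("scene",(275,212))]);print("fin top",F,proj("top",F),proj("scene",F))
# pointer from top ray at various z
o,d=ray("top",(190,175.5))
for z in (90,100,110,120,130):
    P=o+d*(z-o[2])/d[2]; print(z,P,proj("scene",P))
E
```

```text
[  7  11  20  18 273] [16.58608059 19.38095238]
[  6   7  13  16 150] [12.22666667 14.38666667]
[456.58608059 224.38095238] [187.22666667 149.38666667]
handle [ 508.80316577 -370.1639425   102.46312759] [456.9111695  224.13501047] [187.50978137 149.49278599]
fin top [586.56589097  19.45082109 101.22563353] [279.06801383 191.09064946] [274.84866891 211.97595511]
90 [627.4675594  222.61359517  90.        ] [339.90224376 262.77168634]
100 [624.55478846 220.2262123  100.        ] [340.07872074 257.92722148]
110 [621.64201752 217.83882942 110.        ] [340.25649915 253.04703135]
120 [618.72924659 215.45144654 120.        ] [340.43559342 248.13071929]
130 [615.81647565 213.06406366 130.        ] [340.61601823 243.17788278]
```

```bash
python3 - <<'E'
from h import *
from scipy.optimize import least_squares
t=cv2.imread("pics/top0.png"); g=cv2.GaussianBlur(t,(5,1),0).mean(2)
for c in (150,180,210,345,380,410):
    print(c,"up",g[194:218,c].astype(int).tolist()); print("   lo 222",g[222:248,c].astype(int).tolist())
E
```

```text
150 up [127, 122, 112, 95, 90, 98, 103, 95, 80, 68, 71, 87, 106, 122, 125, 125, 118, 96, 66, 49, 48, 44, 44, 45]
   lo 222 [45, 45, 47, 46, 54, 64, 82, 94, 101, 96, 85, 73, 85, 107, 122, 126, 124, 125, 123, 125, 124, 124, 124, 124, 124, 123]
180 up [131, 131, 131, 125, 108, 93, 97, 104, 100, 87, 75, 70, 77, 93, 115, 129, 132, 122, 100, 72, 49, 47, 48, 45]
   lo 222 [44, 48, 47, 47, 47, 48, 57, 74, 89, 100, 93, 83, 76, 80, 105, 123, 125, 127, 126, 126, 125, 125, 125, 126, 125, 124]
210 up [130, 130, 130, 130, 127, 120, 103, 93, 103, 106, 100, 80, 70, 76, 92, 110, 128, 130, 125, 109, 77, 54, 48, 48]
   lo 222 [51, 47, 47, 45, 47, 46, 48, 53, 68, 86, 99, 105, 99, 84, 81, 100, 115, 122, 125, 126, 127, 128, 128, 128, 128, 128]
345 up [114, 118, 123, 126, 129, 129, 127, 127, 130, 131, 130, 126, 117, 99, 92, 99, 102, 92, 76, 71, 86, 112, 127, 127]
   lo 222 [100, 99, 86, 69, 47, 39, 39, 45, 49, 48, 48, 46, 49, 58, 70, 84, 96, 101, 98, 87, 85, 103, 117, 117, 112, 110]
380 up [127, 126, 127, 127, 128, 126, 126, 127, 126, 122, 121, 118, 118, 112, 99, 89, 91, 99, 97, 87, 74, 70, 84, 109]
   lo 222 [75, 90, 96, 94, 80, 57, 41, 43, 46, 51, 48, 48, 49, 48, 58, 79, 86, 89, 96, 99, 95, 82, 86, 109, 123, 126]
410 up [123, 124, 120, 119, 116, 116, 116, 116, 116, 117, 119, 121, 124, 124, 125, 121, 104, 94, 94, 96, 94, 80, 72, 82]
   lo 222 [67, 69, 83, 95, 94, 87, 71, 50, 35, 40, 46, 47, 46, 49, 48, 62, 86, 92, 89, 90, 96, 95, 86, 81, 95, 108]
```

```bash
cat >> h.py <<'E'
TH=0.065
def frame(yaw): # slide: columns x (lateral), u (up bars), n
    u=np.array([np.sin(yaw)*np.cos(TH),np.cos(yaw)*np.cos(TH),np.sin(TH)])
    x=np.array([np.cos(yaw),-np.sin(yaw),0]); return np.column_stack([x,u,np.cross(x,u)])
E
python3 - <<'E'
from h import *
from scipy.optimize import least_squares
cols=[150,180,210,345,380,410]; U=[200.2,201.3,202.9,209.8,211.4,212.8]; L=[230.1,231.1,233,239.1,241,242.3]
H=np.array([508.8,-370.2,102.5])
def res(p):
    x0,yaw,off=p; F=frame(yaw); O=np.array([x0,-370.2,102.5])-80*F[:,2]; r=[]
    for lat,rows in ((35,U),(-35,L)):
        A=proj("top",O+F[:,0]*lat+F[:,1]*100+F[:,2]*5);B=proj("top",O+F[:,0]*lat+F[:,1]*700+F[:,2]*5)
        for c,w in zip(cols,rows): r.append(A[1]+(B[1]-A[1])*(c-A[0])/(B[0]-A[0])+off*0-w)
    return r
s=least_squares(res,[508,.03,0]); print(s.x,np.round(res(s.x),1))
x0,yaw,_=s.x; F=frame(yaw)
Rt=np.column_stack([np.cross(F[:,1],-F[:,2]),F[:,1],-F[:,2]]) ; o=ctrl.get_obs(); R0=R.from_rotvec(o["orientation"]).as_matrix()
for sgn in (1,-1):
    Rd=Rt@np.diag([sgn,sgn,1]); rv=R.from_matrix(R0.T@Rd).as_rotvec(); print(sgn,np.degrees(rv)/6)
print("tool axes",np.round(R0,3).tolist())
print("target",H,"delta tool",R0.T@(np.array([x0,H[1],H[2]])+F[:,2]*60-o["ee_pos"])/40)
print("mark-fin",F.T@(np.array([621,217.3,112])-[586.6,19.45,101.2]),"fin-handle",F.T@(np.array([586.6,19.45,101.2])-H))
E
```

```text
[5.08725471e+02 4.56282844e-02 0.00000000e+00] [-0.3  0.1  0.  -0.1  0.1  0.2  0.   0.4 -0.1  0.1 -0.2 -0.1]
1 [ -0.2057006    0.82226284 -25.30511562]
-1 [0.60788424 0.15207078 4.68155359]
tool axes [[0.903, 0.43, 0.0], [0.43, -0.903, 0.0], [0.0, -0.0, -1.0]]
target [ 508.8 -370.2  102.5] delta tool [ 7.45154737 -1.7116437   1.50750709]
mark-fin [ 25.33977292 199.49396433  -2.16254537] fin-handle [ 59.94613408 391.87918138 -26.81083189]
```

```bash
python3 -m jog '[[0.3,-0.07,0.06,0,0,0,1],[0.6,-0.14,0.12,0,0,0,1],[0.8,-0.18,0.16,0,0,0,1],[0.9,-0.21,0.18,0,0,0,1],[0.9,-0.21,0.18,0,0,0,1],[0.9,-0.21,0.18,0,0,0,1],[0.9,-0.21,0.18,0,0,0,1],[0.8,-0.18,0.16,0,0,0,1],[0.6,-0.14,0.12,0,0,0,1],[0.45,-0.1,0.1,0,0,0,1],[0.3,-0.06,0.06,0,0,0,1],[0,0,0,0.1,0.02,0.78,1],[0,0,0,0.1,0.03,0.78,1],[0,0,0,0.1,0.02,0.78,1],[0,0,0,0.1,0.03,0.78,1],[0,0,0,0.1,0.03,0.78,1],[0,0,0,0.1,0.02,0.78,1],[0,0,0,0,0,0,1],[0,0,0,0,0,0,1]]' && python3 - <<'E'
from h import *
o=ctrl.get_obs(); im=optics.get_image("wrist"); cv2.imwrite("pics/w1.png",im[:,:,::-1])
F=frame(.0456); R0=R.from_rotvec(o["orientation"]).as_matrix()
Rd=np.column_stack([np.cross(-F[:,1],-F[:,2]),-F[:,1],-F[:,2]])
H=np.array([508.75,-370.2,102.5])
print(o["t"],"turn",np.degrees(R.from_matrix(R0.T@Rd).as_rotvec())/6,"tool->centre mm",R0.T@(H-o["ee_pos"]),o["ft_force"])
m,f=cam("wrist");h=np.array(m["hand_eye"]); T=h[:3,:3].T@(R0.T@(H-o["ee_pos"])-h[:3,3]); print("pred px",m["cx"]+f*T[0]/-T[2],m["cy"]+f*T[1]/T[2])
g=im.max(2)<22; n,l,st,c=cv2.connectedComponentsWithStats(g.astype(np.uint8)); 
for i in np.argsort(-st[1:,4])[:3]+1: print(st[i],c[i])
E
```

```text
t: 3.4
ee_pos: [508.3, -374.5, 162.7]
orientation: [-3.077, 0.068, -0.002]
ft_force: [0.2, -0.3, 1.1]
width: 87.6
grasp_force: 0.0
3.4 turn [0.01141127 0.00067686 0.01555454] tool->centre mm [ 0.26720802 -0.43518324 60.32123886] [ 0.1803528  -0.27430598  1.06187657]
pred px 286.58024349145126 220.70792077977862
[    0   262   560   158 35404] [210.79604    374.36877189]
[ 440  262  120  103 7909] [510.9699077  312.46251106]
[ 264  195   42   59 2283] [284.68988173 224.34296978]
```

View pics/w1.png

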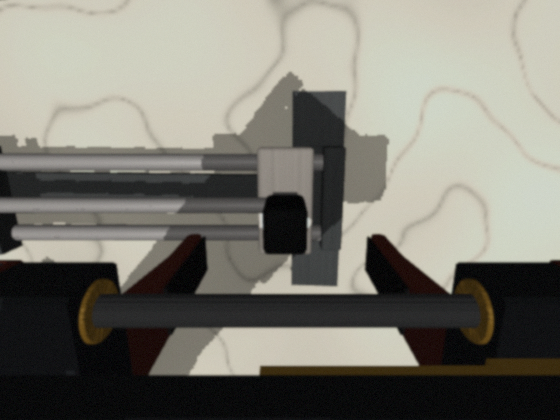

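The block sits at about (285,224), midway between the open fingers and along the rails, so I can descend and grip.

```bash
python3 -m jog '[[0,0,0.2,0,0,0,1],[0,0,0.35,0,0,0,1],[0,0,0.4,0,0,0,1],[0,0,0.4,0,0,0,1],[0,0,0.3,0,0,0,1],[0,0,0.2,0,0,0,1],[0,0,0,0,0,0,1],[0,0,0,0,0,0,0],[0,0,0,0,0,0,0],[0,0,0,0,0,0,0],[0,0,0,0,0,0,0],[0,0,0,0,0,0,0],[0,0,0,0,0,0,0],[0,0,0,0,0,0,0]]'
cat > sim.py <<'E'
import numpy as np
def sim(m,a,T,t0=0,D=None):
    pass
# profile: list of per-0.1s increments (mm)
def run(m,inc,tail=60):
    dt=1e-3; x=v=0.;h=0.; X=[];V=[]
    for d in list(inc)+[0]*tail:
        vh=d/1000/.1
        for _ in range(100):
            h+=vh*dt; F=15*(h-x)+.5*(vh-v)-m*9.81*np.sin(.065)-.3*v-.03*np.sign(v)
            v+=F/m*dt; x+=v*dt
            if x<0: x=0; v=max(v,0)
        X.append(x);V.append(v)
    return np.array(X),np.array(V)
if __name__=="__main__":
    for N1,d1,N2,d2 in ((20,75,40,205),(20,75,50,205),(20,75,60,205),(20,75,70,205)):
        s=lambda N:np.diff([(lambda q:10*q**3-15*q**4+6*q**5)(i/N) for i in range(N+1)])
        c=lambda N:np.diff([(q:=i/N)-np.sin(2*np.pi*q)/(2*np.pi) for i in range(N+1)])
        inc=np.r_[s(N1)*d1,c(N2)*d2]
        for m in (1.95,2.4,2.9,3.4,3.86):
            X,V=run(m,inc,100); e=X[N1+N2:]; print(N2,m,"vmax",V.max().round(3),"end range",(e.min()*1e3).round(),(e.max()*1e3).round(),"eq",round(d1+d2-m*9810*np.sin(.065)/15))
E
python3 sim.py
```

```text
t: 4.85
ee_pos: [508.7, -369.5, 88.9]
orientation: [-3.077, 0.07, -0.002]
ft_force: [-0.1, 0.2, -0.3]
width: 35.5
grasp_force: 0.0
40 1.95 vmax 0.155 end range 192.0 198.0 eq 197
40 2.4 vmax 0.175 end range 153.0 195.0 eq 178
40 2.9 vmax 0.175 end range 116.0 187.0 eq 157
40 3.4 vmax 0.164 end range 87.0 191.0 eq 136
40 3.86 vmax 0.146 end range 66.0 179.0 eq 116
50 1.95 vmax 0.115 end range 199.0 200.0 eq 197
50 2.4 vmax 0.138 end range 172.0 179.0 eq 178
50 2.9 vmax 0.144 end range 135.0 171.0 eq 157
50 3.4 vmax 0.139 end range 102.0 160.0 eq 136
50 3.86 vmax 0.127 end range 77.0 151.0 eq 116
60 1.95 vmax 0.088 end range 198.0 199.0 eq 197
60 2.4 vmax 0.112 end range 177.0 184.0 eq 178
60 2.9 vmax 0.121 end range 149.0 161.0 eq 157
60 3.4 vmax 0.12 end range 115.0 149.0 eq 136
60 3.86 vmax 0.112 end range 88.0 136.0 eq 116
70 1.95 vmax 0.07 end range 195.0 196.0 eq 197
70 2.4 vmax 0.094 end range 176.0 181.0 eq 178
70 2.9 vmax 0.104 end range 157.0 161.0 eq 157
70 3.4 vmax 0.105 end range 126.0 142.0 eq 136
70 3.86 vmax 0.099 end range 98.0 128.0 eq 116
```

```bash
python3 -m jog '[[0,0,0,0,0,0,0],[0,0,0,0,0,0,0],[0,0,0,0,0,0,0],[0,0,0,0,0,0,0]]'
```

```text
t: 5.25
ee_pos: [508.7, -369.0, 88.8]
orientation: [-3.076, 0.07, -0.002]
ft_force: [-0.3, 3.8, 2.8]
width: 29.6
grasp_force: 30.0
```

```bash
python3 -m jog '[[0,-0.01,0,0,0,0,0],[0,-0.03,0,0,0,0,0],[0,-0.06,0,0,0,0,0],[0,-0.1,0,0,0,0,0],[0,-0.14,0,0,0,0,0],[0,-0.16,0,0,0,0,0],[0,-0.18,0,0,0,0,0],[0,-0.195,0,0,0,0,0],[0,-0.195,0,0,0,0,0],[0,-0.18,0,0,0,0,0],[0,-0.16,0,0,0,0,0],[0,-0.14,0,0,0,0,0],[0,-0.1,0,0,0,0,0],[0,-0.06,0,0,0,0,0],[0,-0.03,0,0,0,0,0],[0,-0.01,0,0,0,0,0],[0,0,0,0,0,0,0]]'
cat >> h.py <<'E'
H0=np.array([508.7,-369.5]); YAW=.0456
def look(tag=None):
    """fin travel in mm by template matching of the carriage, top camera"""
    o=ctrl.get_obs(); im=optics.get_image("top")[:,:,::-1]
    if tag: cv2.imwrite(f"pics/{tag}.png",im)
    t0=cv2.imread("pics/top0.png"); F=frame(YAW); O=np.array([540.,19.5,101])
    p0=proj("top",O); best=None
    tp=t0[195:242,240:300]            # cradle + valve
    r=cv2.matchTemplate(im[170:250,80:320],tp,cv2.TM_CCOEFF_NORMED); _,sc,_,(cx,cy)=cv2.minMaxLoc(r)
    def sub(a,b,c): return 0.5*(a-c)/(a-2*b+c)
    dx=sub(r[cy,cx-1],r[cy,cx],r[cy,cx+1]) if 0<cx<r.shape[1]-1 else 0
    du=cx+dx+80-240
    from scipy.optimize import brentq
    s=brentq(lambda s:proj("top",O+F[:,1]*s)[0]-p0[0]-du,-60,420)
    d=o["ee_pos"][:2]-H0; h=(d@F[:2,1])/np.cos(TH)**2
    print(f"t {o['t']:.2f} travel {s:.1f} (score {sc:.2f}, drow {cy-25}) handle {h:.1f} comp {h-s:.1f} ft_slide {np.round(F.T@o['ft_force'],1)} grip {o['grasp_force']:.0f} w {o['width']:.1f}")
    return s,h
E
python3 -c "
from h import *
look('top1')"
```

```text
t: 6.95
ee_pos: [512.0, -299.9, 93.4]
orientation: [-3.077, 0.07, -0.002]
ft_force: [-0.6, -0.6, 3.3]
width: 30.0
grasp_force: 30.0
t 6.95 travel 0.0 (score 0.99, drow 0) handle 69.9 comp 69.9 ft_slide [-0.5 -0.4  3.4] grip 30 w 30.0
```

```bash
python3 -m jog '[[0,-0.004,0,0,0,0,0],[0,-0.006,0,0,0,0,0],[0,-0.009,0,0,0,0,0],[0,-0.012,0,0,0,0,0],[0,-0.016,0,0,0,0,0],[0,-0.02,0,0,0,0,0],[0,-0.025,0,0,0,0,0],[0,-0.03,0,0,0,0,0],[0,-0.036,0,0,0,0,0],[0,-0.042,0,0,0,0,0],[0,-0.048,0,0,0,0,0],[0,-0.054,0,0,0,0,0],[0,-0.06,0,0,0,0,0],[0,-0.067,0,0,0,0,0],[0,-0.073,0,0,0,0,0],[0,-0.08,0,0,0,0,0],[0,-0.086,0,0,0,0,0],[0,-0.093,0,0,0,0,0],[0,-0.099,0,0,0,0,0],[0,-0.105,0,0,0,0,0]]'
python3 -c "
from h import *
look('top2')"
python3 -m jog '[[0,-0.111,0,0,0,0,0],[0,-0.116,0,0,0,0,0],[0,-0.121,0,0,0,0,0],[0,-0.126,0,0,0,0,0],[0,-0.13,0,0,0,0,0],[0,-0.134,0,0,0,0,0],[0,-0.138,0,0,0,0,0],[0,-0.141,0,0,0,0,0],[0,-0.143,0,0,0,0,0],[0,-0.145,0,0,0,0,0],[0,-0.146,0,0,0,0,0],[0,-0.146,0,0,0,0,0]]'
python3 -c "
from h import *
look('top3')"
```

```text
t: 9.0
ee_pos: [513.7, -260.9, 95.9]
orientation: [-3.077, 0.07, -0.002]
ft_force: [-0.6, -1.7, 4.8]
width: 29.5
grasp_force: 30.0
t 9.00 travel -0.0 (score 0.99, drow 0) handle 108.9 comp 108.9 ft_slide [-0.5 -1.4  4.9] grip 30 w 29.5
t: 10.25
ee_pos: [516.7, -197.2, 100.0]
orientation: [-3.077, 0.07, -0.003]
ft_force: [-0.8, -1.8, 5.2]
width: 29.9
grasp_force: 30.0
t 10.25 travel 27.8 (score 0.96, drow -1) handle 172.9 comp 145.0 ft_slide [-0.7 -1.5  5.3] grip 30 w 29.9
```

```bash
cat > est.py <<'E'
import numpy as np
from scipy.optimize import least_squares
U=40.
ramp=[.01,.03,.06,.1,.14,.16,.18,.195]
H=[(5.25,r*U,.1) for r in ramp+ramp[::-1]+[0]]+[(0,0,.05)]  # (.,mm,dur)
A=[.004,.006,.009,.012,.016,.02,.025,.03,.036,.042,.048,.054,.06,.067,.073,.08,.086,.093,.099,.105]
B=[.111,.116,.121,.126,.13,.134,.138,.141,.143,.145,.146,.146]
H+=[(0,a*U,.1) for a in A]+[(0,0,.05)]+[(0,b*U,.1) for b in B]
def sim(m,H,fr=.03,k=15.,cd=.3,dt=1e-3,lag=0.):
    x=v=h=0.; t=5.25; ts=[t];xs=[0.];vs=[0.];hs=[0.]
    for _,d,T in H:
        vh=d/1000/T
        for _ in range(int(round(T/dt))):
            h+=vh*dt; f=k*(h-x)+.5*(vh-v)-m*9.81*np.sin(.065)-cd*v
            if abs(v)<1e-6 and abs(f)<fr: f=0
            else: f-=fr*np.sign(v if abs(v)>1e-6 else f)
            v+=f/m*dt; x+=v*dt; t+=dt
            if x<0: x=0.; v=max(v,0)
        ts.append(t);xs.append(x);vs.append(v);hs.append(h)
    return map(np.array,(ts,xs,vs,hs))
E
python3 - <<'E'
from est import *
for m in np.arange(2.4,3.9,.1):
    t,x,v,h=sim(m,H); print(round(m,2),t[-1].round(2),(x[-1]*1e3).round(1),v[-1].round(3),(h[-1]*1e3).round(1),"eqcomp",(m*9810*np.sin(.065)/15).round(1))
E
```

```text
2.4 10.25 64.4 0.096 172.5 eqcomp 102.0
2.5 10.25 55.7 0.097 172.5 eqcomp 106.2
2.6 10.25 47.0 0.094 172.5 eqcomp 110.4
2.7 10.25 38.8 0.089 172.5 eqcomp 114.7
2.8 10.25 31.3 0.082 172.5 eqcomp 118.9
2.9 10.25 24.6 0.073 172.5 eqcomp 123.2
3.0 10.25 18.8 0.063 172.5 eqcomp 127.4
3.1 10.25 14.0 0.053 172.5 eqcomp 131.7
3.2 10.25 10.0 0.044 172.5 eqcomp 135.9
3.3 10.25 6.8 0.035 172.5 eqcomp 140.2
3.4 10.25 4.4 0.026 172.5 eqcomp 144.4
3.5 10.25 2.7 0.019 172.5 eqcomp 148.7
3.6 10.25 1.5 0.013 172.5 eqcomp 152.9
3.7 10.25 0.7 0.008 172.5 eqcomp 157.2
3.8 10.25 0.3 0.004 172.5 eqcomp 161.4
```

```bash
cat > plan.py <<'E'
from est import *
def plan(H,ms,mark,N=36,split=18,u0=.146,tail=8,wsm=400.):
    def full(r): return H+[(0,a*U,.1) for a in r[:split]]+[(0,0,.05)]+[(0,a*U,.1) for a in r[split:]]+[(0,0,.1)]*tail
    # low-dimensional: 9 knots
    k=np.linspace(0,N,10)
    def rows(p): return np.interp(np.arange(N)+.5,k,np.r_[u0,p,0])
    def res(p):
        r=rows(p); out=[]
        for m,w in ms:
            t,x,v,h=sim(m,full(r),dt=5e-3); out+=[w*(x[-1]*1e3-mark-(0 if m==ms[0][0] else (ms[0][0]-m)*9810*np.sin(.065)/15)),w*v[-1]*1e3/2.2]
        return np.r_[out,np.diff(np.r_[u0,p,0],2)*wsm*.1,np.minimum(p,0)*100]
    s=least_squares(res,np.linspace(u0,0,10)[1:-1],diff_step=1e-3); return rows(s.x),res(s.x)
E
python3 - <<'E'
from plan import *
r,e=plan(H,[(2.85,1),(2.7,.5),(3.0,.5)],199.5)
print(np.round(r,3).tolist(),np.round(e[:6],1),r.sum()*40)
E
```

```text
[0.149, 0.155, 0.161, 0.166, 0.171, 0.174, 0.177, 0.18, 0.18, 0.177, 0.175, 0.172, 0.167, 0.158, 0.15, 0.142, 0.132, 0.121, 0.11, 0.099, 0.088, 0.078, 0.068, 0.058, 0.049, 0.043, 0.036, 0.029, 0.024, 0.02, 0.017, 0.013, 0.01, 0.007, 0.004, 0.001] [ 0.1 -0.  -0.1 -0.3 -0.  -0. ] 146.36215196579414
```

Sensible profile. I'll run the first half of it.

```bash
python3 -m jog '[[0,-0.149,0,0,0,0,0],[0,-0.155,0,0,0,0,0],[0,-0.161,0,0,0,0,0],[0,-0.166,0,0,0,0,0],[0,-0.171,0,0,0,0,0],[0,-0.174,0,0,0,0,0],[0,-0.177,0,0,0,0,0],[0,-0.18,0,0,0,0,0],[0,-0.18,0,0,0,0,0],[0,-0.177,0,0,0,0,0],[0,-0.175,0,0,0,0,0],[0,-0.172,0,0,0,0,0],[0,-0.167,0,0,0,0,0],[0,-0.158,0,0,0,0,0],[0,-0.15,0,0,0,0,0],[0,-0.142,0,0,0,0,0],[0,-0.132,0,0,0,0,0],[0,-0.121,0,0,0,0,0]]'
python3 - <<'E'
from h import look
s,h=look('top4')
from est import *
H2=H+[(0,0,.05)]+[(0,a*U,.1) for a in [.149,.155,.161,.166,.171,.174,.177,.18,.18,.177,.175,.172,.167,.158,.15,.142,.132,.121]]
for m in (2.6,2.7,2.75,2.8,2.85,2.9,2.95,3.0,3.1):
    t,x,v,hh=sim(m,H2); print(m,t[-1].round(2),(x[-1]*1e3).round(1),v[-1].round(3),(hh[-1]*1e3).round(1))
E
```

```text
t: 12.1
ee_pos: [522.0, -81.1, 107.6]
orientation: [-3.077, 0.07, -0.003]
ft_force: [0.5, -2.3, 6.4]
width: 29.8
grasp_force: 30.0
t 12.10 travel 178.0 (score 0.87, drow -4) handle 289.3 comp 111.3 ft_slide [ 0.6 -1.9  6.6] grip 30 w 29.8
2.6 12.1 174.2 0.048 288.8
2.7 12.1 173.2 0.041 288.8
2.75 12.1 173.0 0.039 288.8
2.8 12.1 173.0 0.038 288.8
2.85 12.1 173.1 0.037 288.8
2.9 12.1 173.2 0.037 288.8
2.95 12.1 173.2 0.038 288.8
3.0 12.1 173.3 0.04 288.8
3.1 12.1 172.9 0.045 288.8
```

```bash
python3 -m jog '[[0,-0.11,0,0,0,0,0],[0,-0.099,0,0,0,0,0],[0,-0.088,0,0,0,0,0],[0,-0.078,0,0,0,0,0],[0,-0.068,0,0,0,0,0],[0,-0.058,0,0,0,0,0],[0,-0.049,0,0,0,0,0],[0,-0.043,0,0,0,0,0],[0,-0.036,0,0,0,0,0],[0,-0.029,0,0,0,0,0],[0,-0.024,0,0,0,0,0],[0,-0.02,0,0,0,0,0],[0,-0.017,0,0,0,0,0],[0,-0.013,0,0,0,0,0],[0,-0.01,0,0,0,0,0],[0,-0.007,0,0,0,0,0]]'
python3 - <<'E'
from h import *
look('top5'); im=optics.get_image("scene"); cv2.imwrite("pics/scene5.png",im[:,:,::-1])
t=cv2.imread("pics/top5.png");s=cv2.imread("pics/scene5.png")
def c(im,x,y,w,h,W,H):return cv2.convertScaleAbs(cv2.resize(im[y:y+h,x:x+w],(W,H),interpolation=cv2.INTER_CUBIC),alpha=1.5)
cv2.imwrite("pics/crop2.png",np.hstack([c(t,150,155,80,80,400,400),c(s,300,210,80,80,400,400)]))
E
```

```text
t: 13.75
ee_pos: [523.3, -51.5, 109.5]
orientation: [-3.077, 0.07, -0.003]
ft_force: [0.6, -1.5, 7.4]
width: 29.5
grasp_force: 30.0
t 13.75 travel 201.4 (score 0.84, drow -4) handle 319.0 comp 117.6 ft_slide [ 0.7 -1.   7.5] grip 30 w 29.5
```

View pics/crop2.png

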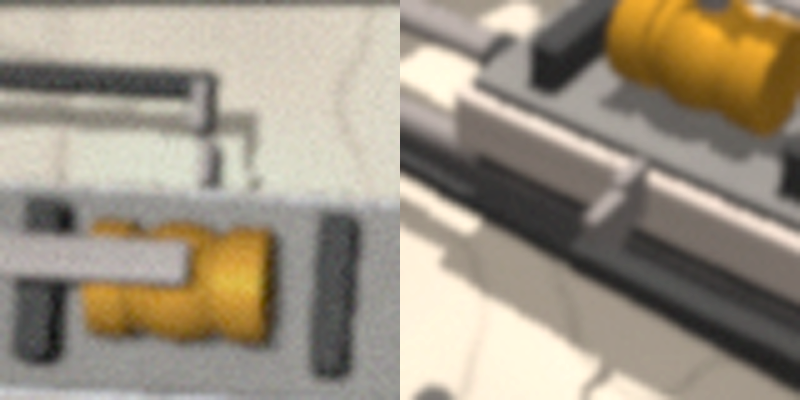

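```bash
cat > hold.sh <<'E'
python3 -c "
from h import *
look('$1')"
E
Z='[[0,0,0,0,0,0,0],[0,0,0,0,0,0,0],[0,0,0,0,0,0,0],[0,0,0,0,0,0,0]]'
python3 -m jog '[[0,0,0,0,0,0,0],[0,0,0,0,0,0,0],[0,0,0,0,0,0,0],[0,0,0,0,0,0,0]]' >/dev/null; bash hold.sh a1
python3 -m jog '[[0,0,0,0,0,0,0],[0,0,0,0,0,0,0],[0,0,0,0,0,0,0],[0,0,0,0,0,0,0]]' >/dev/null; bash hold.sh a2
python3 -m jog '[[0,0,0,0,0,0,0],[0,0,0,0,0,0,0],[0,0,0,0,0,0,0],[0,0,0,0,0,0,0]]' >/dev/null; bash hold.sh a3
python3 -m jog '[[0,0,0,0,0,0,0],[0,0,0,0,0,0,0],[0,0,0,0,0,0,0],[0,0,0,0,0,0,0]]' >/dev/null; bash hold.sh a4
python3 -m jog '[[0,0,0,0,0,0,0],[0,0,0,0,0,0,0],[0,0,0,0,0,0,0],[0,0,0,0,0,0,0]]' >/dev/null; bash hold.sh a5
python3 - <<'E'
from h import *
im=[cv2.imread(f"pics/{n}.png").astype(float).mean(2) for n in ("a1","a2","a3","a4","a5")]
a=np.mean(im,0)
# column profiles: pointer rows 170-180, fin rows 184-190
for r in range(168,196,2): print(r,a[r:r+2,182:202].mean(0).astype(int).tolist())
E
```

```text
t 14.25 travel 201.8 (score 0.84, drow -4) handle 319.0 comp 117.1 ft_slide [-0.2 -1.4  7. ] grip 30 w 30.0
t 14.70 travel 201.9 (score 0.84, drow -4) handle 319.0 comp 117.1 ft_slide [-1.1 -2.2  7.6] grip 30 w 29.9
t 15.15 travel 201.9 (score 0.84, drow -4) handle 319.0 comp 117.0 ft_slide [ 0.1 -0.7  6.5] grip 30 w 29.9
t 15.60 travel 202.0 (score 0.84, drow -4) handle 319.0 comp 117.0 ft_slide [ 0.2 -1.3  6.6] grip 30 w 29.8
t 16.05 travel 201.9 (score 0.84, drow -4) handle 319.0 comp 117.1 ft_slide [-0.1 -2.1  6.7] grip 30 w 29.6
168 [90, 91, 93, 94, 96, 99, 103, 105, 105, 106, 112, 123, 132, 136, 136, 136, 136, 136, 135, 136]
170 [52, 52, 52, 54, 55, 60, 73, 84, 82, 72, 69, 91, 120, 134, 137, 137, 137, 135, 137, 137]
172 [47, 46, 45, 46, 49, 58, 84, 102, 101, 76, 62, 90, 123, 136, 138, 139, 138, 138, 137, 137]
174 [91, 90, 90, 88, 84, 84, 94, 105, 97, 70, 62, 97, 128, 138, 138, 138, 138, 138, 138, 138]
176 [120, 121, 120, 119, 117, 114, 115, 112, 97, 67, 60, 90, 114, 123, 122, 122, 123, 122, 124, 130]
178 [92, 91, 92, 92, 95, 100, 106, 107, 92, 63, 54, 71, 86, 91, 92, 90, 92, 91, 98, 114]
180 [99, 95, 95, 95, 96, 96, 90, 80, 68, 56, 62, 80, 92, 95, 95, 94, 92, 90, 95, 115]
182 [132, 131, 131, 131, 129, 129, 119, 108, 98, 91, 91, 107, 123, 130, 130, 126, 114, 98, 96, 114]
184 [143, 142, 141, 143, 143, 141, 138, 128, 115, 100, 85, 97, 123, 139, 143, 137, 123, 103, 102, 123]
186 [142, 143, 142, 142, 143, 141, 138, 129, 117, 97, 70, 73, 106, 134, 142, 138, 124, 108, 115, 134]
188 [143, 142, 143, 143, 143, 141, 136, 125, 116, 96, 69, 74, 110, 135, 142, 141, 131, 121, 124, 136]
190 [137, 140, 142, 141, 142, 139, 132, 116, 101, 83, 67, 83, 116, 135, 140, 140, 132, 119, 112, 122]
192 [122, 128, 129, 127, 127, 127, 128, 119, 111, 104, 101, 106, 118, 127, 131, 129, 120, 109, 106, 119]
194 [101, 105, 106, 106, 103, 105, 108, 112, 111, 112, 111, 110, 110, 110, 109, 110, 109, 110, 109, 113]
```

```bash
python3 -m jog '[[0,-0.003,0,0,0,0,0],[0,-0.003,0,0,0,0,0],[0,-0.003,0,0,0,0,0],[0,-0.003,0,0,0,0,0],[0,-0.003,0,0,0,0,0],[0,-0.003,0,0,0,0,0],[0,-0.003,0,0,0,0,0],[0,-0.003,0,0,0,0,0],[0,-0.003,0,0,0,0,0],[0,-0.003,0,0,0,0,0],[0,-0.003,0,0,0,0,0],[0,-0.003,0,0,0,0,0],[0,-0.003,0,0,0,0,0],[0,-0.003,0,0,0,0,0],[0,-0.003,0,0,0,0,0],[0,-0.003,0,0,0,0,0],[0,-0.003,0,0,0,0,0],[0,-0.003,0,0,0,0,0],[0,-0.003,0,0,0,0,0],[0,-0.003,0,0,0,0,0]]' >/dev/null
python3 -m jog '[[0,0,0,0,0,0,0],[0,0,0,0,0,0,0],[0,0,0,0,0,0,0],[0,0,0,0,0,0,0],[0,0,0,0,0,0,0],[0,0,0,0,0,0,0]]'
python3 - <<'E'
from h import *
look('b1')
T=np.mean([optics.get_image("top")[:,:,::-1].astype(float) for _ in range(4)],0); S=np.mean([optics.get_image("scene")[:,:,::-1].astype(float) for _ in range(4)],0)
np.save("T.npy",T);np.save("S.npy",S)
F=frame(YAW); out=[]
# fin centre-plane at travel s: origin from handle
H=np.array([508.7,-369.5,102.5]); O=H-80*F[:,2]
k=6
for im,name,(x,y,w,h) in ((T,"top",(160,155,66,66)),(S,"scene",(305,215,66,66))):
    c=cv2.resize(np.clip(im*1.6,0,255).astype(np.uint8)[y:y+h,x:x+w],(w*k,h*k),interpolation=cv2.INTER_CUBIC)
    P=[proj(name,O+F@np.array([l,390+199.5,zz])) for zz in (53,23) for l in (50,70,100)]
    for j,p in enumerate(P):
        q=((p-[x,y]+.5)*k).astype(int); cv2.circle(c,tuple(int(i) for i in q),2,(0,0,255) if j<3 else (0,255,0),-1)
    out.append(c)
cv2.imwrite("pics/crop3.png",np.hstack(out))
E
```

```text
t: 18.7
ee_pos: [523.4, -49.1, 109.6]
orientation: [-3.077, 0.07, -0.003]
ft_force: [-0.4, -2.7, 6.6]
width: 29.9
grasp_force: 30.0
t 18.70 travel 201.9 (score 0.84, drow -4) handle 321.4 comp 119.5 ft_slide [-0.3 -2.3  6.8] grip 30 w 29.9
```

View pics/crop3.png

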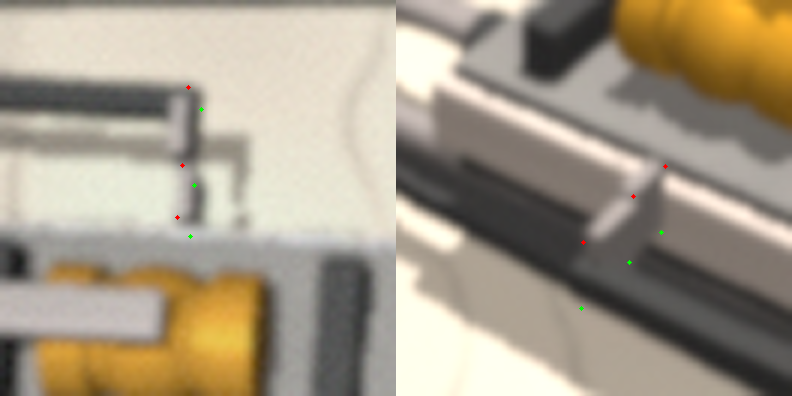

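```bash
python3 - <<'E'
from h import *
T=np.load("T.npy");S=np.load("S.npy"); k=14
out=[]
for im,(x,y) in ((T,(175,165)),(S,(330,237))):
    g=im[y:y+28,x:x+28]; g=np.clip((g-30)/(g.max()-30)*255,0,255).astype(np.uint8)
    c=cv2.resize(g,(28*k,28*k),interpolation=cv2.INTER_LANCZOS4)
    for i in range(0,28,4): cv2.putText(c,str(x+i),(i*k,8),0,.3,(0,0,255));cv2.putText(c,str(y+i),(0,i*k+10),0,.3,(0,0,255))
    out.append(c)
cv2.imwrite("pics/crop4.png",np.hstack(out))
E
```

```text
(no output)
```

View pics/crop4.png

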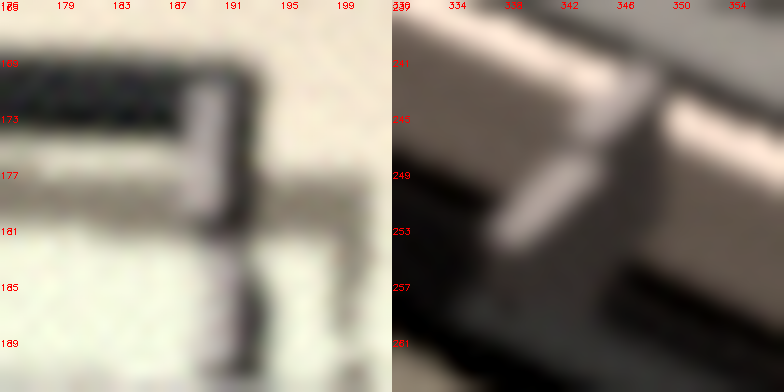

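```bash
python3 - <<'E'
from h import *
F=frame(YAW); O=np.array([508.7,-369.5,102.5])-80*F[:,2]
def loc(a,b):
    P=tri([ray("top",a),ray("scene",b)]); return F.T@(P-O), np.round(proj("top",P)-a,1),np.round(proj("scene",P)-b,1)
print("ptr tip",loc((189.4,179.9),(343.8,247.8)))
print("ptr out",loc((189.4,170.2),(337.6,253.6)))
print("fin tip",loc((190.3,181.6),(343.6,245.4)))
print("fin in ",loc((190.3,191),(347.9,241.9)))
print("fin start",loc((279.2,187.3),(273.8,213.2)))
E
```

```text
ptr tip (array([ 74.08780511, 590.93980644,  54.84062956]), array([-0.2,  0.1]), array([-0.2, -0. ]))
ptr out (array([ 96.60703483, 591.98207773,  55.20699074]), array([ 0.1, -0.1]), array([0.2, 0. ]))
fin tip (array([ 69.9466543 , 588.00950374,  56.96547063]), array([-0.1,  0. ]), array([-0.1, -0. ]))
fin in  (array([ 50.08472841, 586.5406096 ,  52.59052526]), array([ 0.2, -0.1]), array([0.2, 0. ]))
fin start (array([ 67.43505246, 392.54145382,  54.77158376]), array([-0.6,  0.4]), array([-0.7, -0.1]))
```

The fin is about 3.5 mm short of the pointer, so I'll make a small final advance and hold.

```bash
python3 -m jog '[[0,-0.002,0,0,0,0,0],[0,-0.004,0,0,0,0,0],[0,-0.005,0,0,0,0,0],[0,-0.005,0,0,0,0,0],[0,-0.005,0,0,0,0,0],[0,-0.005,0,0,0,0,0],[0,-0.005,0,0,0,0,0],[0,-0.005,0,0,0,0,0],[0,-0.005,0,0,0,0,0],[0,-0.005,0,0,0,0,0],[0,-0.005,0,0,0,0,0],[0,-0.005,0,0,0,0,0],[0,-0.005,0,0,0,0,0],[0,-0.005,0,0,0,0,0],[0,-0.005,0,0,0,0,0],[0,-0.005,0,0,0,0,0],[0,-0.004,0,0,0,0,0],[0,-0.004,0,0,0,0,0],[0,-0.003,0,0,0,0,0],[0,-0.002,0,0,0,0,0]]' >/dev/null; bash hold.sh c1
python3 -m jog '[[0,0,0,0,0,0,0],[0,0,0,0,0,0,0],[0,0,0,0,0,0,0],[0,0,0,0,0,0,0],[0,0,0,0,0,0,0],[0,0,0,0,0,0,0],[0,0,0,0,0,0,0],[0,0,0,0,0,0,0],[0,0,0,0,0,0,0],[0,0,0,0,0,0,0]]'>/dev/null; bash hold.sh c2
python3 -m jog '[[0,0,0,0,0,0,0],[0,0,0,0,0,0,0],[0,0,0,0,0,0,0],[0,0,0,0,0,0,0],[0,0,0,0,0,0,0],[0,0,0,0,0,0,0],[0,0,0,0,0,0,0],[0,0,0,0,0,0,0],[0,0,0,0,0,0,0],[0,0,0,0,0,0,0],[0,0,0,0,0,0,0],[0,0,0,0,0,0,0],[0,0,0,0,0,0,0],[0,0,0,0,0,0,0],[0,0,0,0,0,0,0]]'>/dev/null; bash hold.sh c3
python3 - <<'E'
from h import *
T=np.mean([optics.get_image("top")[:,:,::-1].astype(float) for _ in range(4)],0); S=np.mean([optics.get_image("scene")[:,:,::-1].astype(float) for _ in range(4)],0)
k=14
out=[]
for im,(x,y) in ((T,(175,165)),(S,(330,237))):
    g=im[y:y+28,x:x+28]; g=np.clip((g-30)/(g.max()-30)*255,0,255).astype(np.uint8)
    out.append(cv2.resize(g,(28*k,28*k),interpolation=cv2.INTER_LANCZOS4))
cv2.imwrite("pics/crop5.png",np.hstack(out))
E
```

```text
t 21.15 travel 207.2 (score 0.84, drow -5) handle 325.0 comp 117.8 ft_slide [ 0.2 -2.3  7.2] grip 30 w 29.9
t 22.20 travel 207.8 (score 0.84, drow -5) handle 325.0 comp 117.1 ft_slide [-0.8 -2.3  7. ] grip 30 w 29.8
t 23.75 travel 207.7 (score 0.84, drow -5) handle 325.0 comp 117.3 ft_slide [-0.8 -1.7  7.4] grip 30 w 29.9
```

View pics/crop5.png

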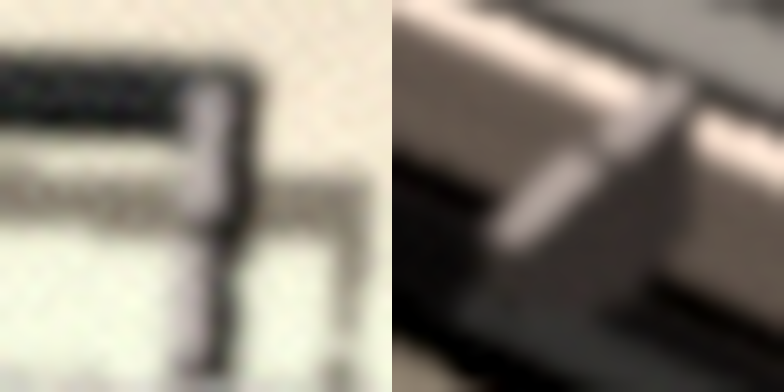

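The fin and pointer tops now lie in one line: the scene strip runs from about (500,240) to (680,85) in the crop. I'll hold a bit longer and hand in.

```bash
python3 -m jog '[[0,0,0,0,0,0,0],[0,0,0,0,0,0,0],[0,0,0,0,0,0,0],[0,0,0,0,0,0,0],[0,0,0,0,0,0,0],[0,0,0,0,0,0,0],[0,0,0,0,0,0,0],[0,0,0,0,0,0,0],[0,0,0,0,0,0,0],[0,0,0,0,0,0,0],[0,0,0,0,0,0,0],[0,0,0,0,0,0,0],[0,0,0,0,0,0,0],[0,0,0,0,0,0,0],[0,0,0,0,0,0,0],[0,0,0,0,0,0,0],[0,0,0,0,0,0,0],[0,0,0,0,0,0,0],[0,0,0,0,0,0,0],[0,0,0,0,0,0,0]]'; bash hold.sh d1
python3 -m jog '[[0,0,0,0,0,0,0],[0,0,0,0,0,0,0],[0,0,0,0,0,0,0],[0,0,0,0,0,0,0],[0,0,0,0,0,0,0],[0,0,0,0,0,0,0],[0,0,0,0,0,0,0],[0,0,0,0,0,0,0]]' >/dev/null; bash hold.sh d2
python3 -c "
from workcell import ctrl
print(ctrl.close_job())"
```

```text
t: 26.2
ee_pos: [523.6, -45.6, 109.9]
orientation: [-3.077, 0.07, -0.003]
ft_force: [-0.5, -2.7, 7.1]
width: 30.0
grasp_force: 30.0
t 26.20 travel 207.8 (score 0.84, drow -5) handle 325.0 comp 117.2 ft_slide [-0.4 -2.3  7.3] grip 30 w 30.0
t 27.05 travel 207.9 (score 0.84, drow -5) handle 325.0 comp 117.1 ft_slide [-0.2 -2.2  6.6] grip 30 w 29.8
the job is handed in; nothing more can be done
None
```

The carriage was run up the slide with the handle and held still for about 6 s with its fin opposite the pointer (about 2 mm off by the pictures); the job was handed in at about 27 s with the handle still gripped, and no verdict was returned.

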